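# Tip out the roasted chestnuts and check one with the infrared thermometer

### The arm

A 6-joint arm with a two-finger parallel gripper is mounted at the origin on the work surface. World frame = base frame: x ahead of the robot, y to its left, z up, the work surface at z = 0. Lengths are in mm, angles in rad, forces in N, time in s.
With the tool pointing down it reaches from about 300 to 1000 mm from the base axis. Payload 5.1 kg.
Tool frame: the origin (TCP) lies between the finger pads; the fingertips stand 11 mm ahead of it and the grasp point (between the pads) lies 8 mm behind it; z points along the fingers, y is the direction in which the jaws open and shut (so a half turn about z gives the same grasp; the last joint's range is limited). The gripper opens to 95 mm and grips with 3 to 60 N. Pads are 20 mm wide; open, the fingers measure 119 mm over their backs; the gripper's body (75 mm by 180 mm) begins 59 mm behind the grasp point.
Start: joints at [1.072, 0.124, 1.65, -0, 1.367, -0.083], TCP at [262.568, 594.595, 225.656] pointing down, gripper open.
Joint ranges: [-2.61, 2.61], [-1.02, 2.33], [0.03, 2.71], [-1.35, 4.49], [0.32, 2.68], [-2.91, 2.91]. Speed limits (rad/s): [2.57, 2.57, 3.14, 3.14, 3.14, 3.14].

### API

Orientations are given as a unit quaternion [w, x, y, z].
In Python, from bench import arm gives the robot as it stands.
- The arm moves only by the tool play_rows, never from a script. Its argument "increments" is a list of rows, each an object of numbers: "dx", "dy", "dz": the shift along the tool's x, y, z in cm; "ax", "ay", "az": the turn, a rotation vector about the tool's x, y, z in degrees; "grip": the gripper's target within -1 to 1 (shut at 1, half-way at 0, fully open at -1). A call has 1 to 12 rows; each row is the pose to reach, as a shift and turn from the pose measured when the call began, along the tool's axes at that moment; what a row does not reach only later rows make up. A row lasts 1/8 s, in which the tool goes at most 62.5 mm and 10.7 degrees, less where a joint would pass 70% of its speed; a pose out of reach is approached as far as the arm can. A call with a gripper value outside its range is refused whole. The fingers move at their own pace and stop on an object; the grip force is fixed at half the most. Time passes only in rows, so rows that repeat a pose let the fingers close. It gives the time, the measured TCP pose, the force and the opening at its end, in the units of the state.
- arm.sense(): the state, without advancing time (a new reading comes with each control period).
- arm.capture(name): name is "scene" or "top" or "wrist"; returns the picture (400x640x3 uint8, red, green, blue); there is no depth.
- arm.camera_params(name): a dict with "fx", "fy", "cx", "cy" (pixels), "world_from_camera" (4x4, takes a point from camera to world coordinates). Camera axes: x right, y up, looking along -z (the intrinsics and any distortion apply to the point x, -y, -z); pixel columns grow to the right and rows downward; lengths in mm; the calibration is good to about 2 mm. The wrist camera is an equidistant fisheye: a pixel r from the principal point sees the ray r / f radians off the axis. A picture is of the moment at which its call begins: read the wrist's pose just before it. camera_params takes no time and is no camera call; for the wrist camera it gives the pose at the moment of the call.
- arm.hand_in(): hands the job in, once; it reports no verdict.
The state is a dict: "t": time; "q": joint angles; "dq": joint speeds; "joint_efforts": joint torques, N m; "ee_pos": TCP position; "ee_rot": TCP orientation; "force": force on the tool from outside, world axes, zero at the start; "torque": the same for the moment, N m; "opening": opening from 0.0 (shut) to 1.0 (fully open).
Only numpy, scipy, OpenCV 4.12 (cv2) and the standard library are available. Lean on these libraries where they do the work, as an engineer would, in place of code of your own. Each camera call takes 0.05 s, during which the arm holds its last target. There are 200 camera calls.

### The job

Tip all four roasted chestnuts out of the small pan into the aluminium tray and stand the pan upright on the table again, clear of the tray. Then take the infrared thermometer from the turntable, aim its lens straight at the middle of any one chestnut lying in the tray from about 10 cm away, and hold it steady there for at least two seconds without touching the chestnuts with it. Finally lay the thermometer back flat on the turntable, display up, and leave the spoon and the garlic on the turntable where they are.

Things in the scene. Friction and masses are not known exactly. Their poses are not given: they have to be found in the camera images.
- tray: aluminium tray, fixed, 240 (x) x 280 (y) x 25 mm high, walls and floor 4 mm; origin under its centre on the table, z up
- tray_in (a point): centre of the tray's inner floor, 4 mm above the table; axes as the tray's
- pan: small steel pan standing on the table, outer foot radius 46, rim radius 72, height 60 mm, wall 3 mm, floor 4 mm, flared straight sides; one straight black handle. Origin: centre of the underside; z is up through the mouth; the handle runs along -x. 0.28 to 0.44 kg, without the chestnuts
- pan_grip (a point): point on the axis of the pan's handle to grip, 125 mm from the pan's axis and 52 mm above its underside. The handle there is a round horizontal bar, diameter 20 mm, reaching from 85 to 200 mm from the pan's axis
- chestnut0: roasted chestnut, brown, flattened, 26 mm across and 21 mm thick, 14 g; origin in its middle; starts inside the pan
- chestnut1: roasted chestnut, brown, flattened, 26 mm across and 21 mm thick, 14 g; origin in its middle; starts inside the pan
- chestnut2: roasted chestnut, brown, flattened, 26 mm across and 21 mm thick, 14 g; origin in its middle; starts inside the pan
- chestnut3: roasted chestnut, brown, flattened, 26 mm across and 21 mm thick, 14 g; origin in its middle; starts inside the pan
- thermometer: handheld infrared thermometer, a white bar 135 x 32 x 26 mm high (x from -75 to +60 mm) with a black round nose of 22 mm diameter on to x = +80 mm; lies flat on the turntable, display up. Origin: on the underside; x along the bar towards the nose, z up through the display. It looks along +x. 0.10 to 0.16 kg
- lens (a point): centre of the lens at the nose's tip, at (80, 0, 13) mm of the thermometer, axes as the thermometer's: the line of sight is +x from here
- turntable: round pale-wood turntable, fixed and not turning, radius 150, 25 mm high; origin under its centre on the table
- turntable_top (a point): centre of the turntable's flat top, 25 mm above the table
- spoon0: Bystander, leave it where it is: porcelain spoon, 130 mm long, lying on the turntable's far side; origin under its middle
- garlic: Bystander, leave it where it is: bulb of garlic, 52 mm across, 50 mm high, standing on the turntable's near side; origin under its centre
Things that resemble listed ones, but are neither listed nor needed, are in the scene too. Leave any purple look-alike of the thermometer alone. What is shaped like the chestnut0 but blue is not meant.

How it is judged (in metres and radians):
On the way, in this order (a step that is already met when the one before it is completed fails the run):
1. the pan is tipped by more than 60 degrees over the tray (angle between pan's own z axis and vertical above 1.05 rad and horizontal distance between pan and tray_in below 0.22 m), for 0.1 s.
2. all four chestnuts lie in the tray and the pan stands upright on the table, released (x of chestnut0 in the frame of tray_in between -0.12 and 0.12 m and y of chestnut0 in the frame of tray_in between -0.14 and 0.14 m and z of chestnut0 in the frame of tray_in between 0 and 0.04 m and x of chestnut1 in the frame of tray_in between -0.12 and 0.12 m and y of chestnut1 in the frame of tray_in between -0.14 and 0.14 m and z of chestnut1 in the frame of tray_in between 0 and 0.04 m and x of chestnut2 in the frame of tray_in between -0.12 and 0.12 m and y of chestnut2 in the frame of tray_in between -0.14 and 0.14 m and z of chestnut2 in the frame of tray_in between 0 and 0.04 m and x of chestnut3 in the frame of tray_in between -0.12 and 0.12 m and y of chestnut3 in the frame of tray_in between -0.14 and 0.14 m and z of chestnut3 in the frame of tray_in between 0 and 0.04 m and angle between pan's own z axis and vertical below 0.1 rad and height (world z) of pan below 0.012 m and (x of pan in the frame of tray_in above 0.16 m or x of pan in the frame of tray_in below -0.16 m or y of pan in the frame of tray_in above 0.18 m or y of pan in the frame of tray_in below -0.18 m) and linear speed of pan below 0.03 m/s and contact force between pan and the fingers below 0.2 N), for 0.2 s.
3. the thermometer, held steady, looks at a chestnut in the tray from 60 to 150 mm for two seconds: the line of sight passes within 13 mm (up-down and sideways) of the chestnut's middle (((x of chestnut0 in the frame of lens between 0.06 and 0.15 m and y of chestnut0 in the frame of lens between -0.013 and 0.013 m and z of chestnut0 in the frame of lens between -0.013 and 0.013 m) or (x of chestnut1 in the frame of lens between 0.06 and 0.15 m and y of chestnut1 in the frame of lens between -0.013 and 0.013 m and z of chestnut1 in the frame of lens between -0.013 and 0.013 m) or (x of chestnut2 in the frame of lens between 0.06 and 0.15 m and y of chestnut2 in the frame of lens between -0.013 and 0.013 m and z of chestnut2 in the frame of lens between -0.013 and 0.013 m) or (x of chestnut3 in the frame of lens between 0.06 and 0.15 m and y of chestnut3 in the frame of lens between -0.013 and 0.013 m and z of chestnut3 in the frame of lens between -0.013 and 0.013 m)) and x of chestnut0 in the frame of tray_in between -0.12 and 0.12 m and y of chestnut0 in the frame of tray_in between -0.14 and 0.14 m and z of chestnut0 in the frame of tray_in between 0 and 0.04 m and x of chestnut1 in the frame of tray_in between -0.12 and 0.12 m and y of chestnut1 in the frame of tray_in between -0.14 and 0.14 m and z of chestnut1 in the frame of tray_in between 0 and 0.04 m and x of chestnut2 in the frame of tray_in between -0.12 and 0.12 m and y of chestnut2 in the frame of tray_in between -0.14 and 0.14 m and z of chestnut2 in the frame of tray_in between 0 and 0.04 m and x of chestnut3 in the frame of tray_in between -0.12 and 0.12 m and y of chestnut3 in the frame of tray_in between -0.14 and 0.14 m and z of chestnut3 in the frame of tray_in between 0 and 0.04 m and linear speed of thermometer below 0.03 m/s and angular speed of thermometer below 0.2 rad/s), for 2 s.
At the end, for the whole second after the job is handed in: All four chestnuts rest in the tray; the pan stands upright (within 6 degrees) on the table, its middle over 160 mm (x) or 180 mm (y) from the tray's middle; the thermometer rests flat on the turntable, display up (within 7 degrees), its origin within 100 mm of the turntable's centre (all of step 2 and angle between thermometer's own z axis and vertical below 0.12 rad and horizontal distance between thermometer and turntable_top below 0.1 m and z of thermometer in the frame of turntable_top between -0.004 and 0.006 m and linear speed of thermometer below 0.02 m/s and linear speed of each of chestnut0, chestnut1, chestnut2, chestnut3 below 0.03 m/s); the robot touches nothing.
It fails at once if the thermometer touches a chestnut (contact force between thermometer and chestnut0 above 0.5 N or contact force between thermometer and chestnut1 above 0.5 N or contact force between thermometer and chestnut2 above 0.5 N or contact force between thermometer and chestnut3 above 0.5 N).
It fails at once if the spoon or the garlic on the turntable is moved by more than 30 mm (distance of any of spoon0, garlic from where it was at the start of the episode above 0.03 m).
It also fails if it takes over 72 s, if anything falls off the work surface, if the arm or the gripper's body presses on something with over 40 N, if the wrist force passes 120 N, or if a joint passes its speed limit or range.

## Working session

There is one attempt and no reset: what is moved stays moved. The work goes in short steps, Python scripts to look and compute and a tool call to move; the robot and the scene stay as the last step left them, time stands still between calls to the robot, and variables do not carry over. Pictures are saved under pics/ and viewed, about 8 in all and at most 12, crops included, and the job is handed in when it is done.

Besides the shell and the picture viewer there is one more tool, called after "Request:" as name([rows], argument=value, ...), one row to a line, values as JSON. play_rows: Moves the arm, as the interface text tells. Its arguments: {"type":"object","properties":{"increments":{"type":"array","items":{"type":"object","properties":{"dx":{"type":"number"},"dy":{"type":"number"},"dz":{"type":"number"},"ax":{"type":"number"},"ay":{"type":"number"},"az":{"type":"number"},"grip":{"type":"number"}}}}},"required":["increments"]}

```bash
ls; mkdir -p pics; python3 - <<'E'
from bench import arm
import cv2
s=arm.sense();print(s['t'],s['q'],s['ee_pos'],s['ee_rot'],s['opening'])
for n in("scene","top"):
    im=arm.capture(n);cv2.imwrite(f"pics/{n}0.png",im[:,:,::-1]);print(n,arm.camera_params(n))
E
```

```text
pics
0.0 [ 1.07240813e+00  1.24498369e-01  1.65165296e+00 -1.07333850e-05
  1.36749899e+00 -8.26048636e-02] [262.27734362 594.06536416 224.40382502] [-2.89652378e-04  2.06396250e-01  9.78467950e-01 -9.87234216e-04] 1.001943917981476
scene {'fx': 412.135363675324, 'fy': 412.135363675324, 'cx': 323.4576851405565, 'cy': 195.5265904422995, 'world_from_camera': array([[-8.09555121e-01, -4.46052964e-01,  3.81650704e-01,
         8.81826418e+02],
       [ 5.86895829e-01, -6.00368769e-01,  5.43240855e-01,
         5.52188830e+02],
       [-1.31830305e-02,  6.63772622e-01,  7.47818236e-01,
         8.32163282e+02],
       [ 0.00000000e+00,  0.00000000e+00,  0.00000000e+00,
         1.00000000e+00]])}
top {'fx': 429.06574009146766, 'fy': 429.06574009146766, 'cx': 311.36922760421754, 'cy': 205.6752790633698, 'world_from_camera': array([[-4.29573896e-03,  9.97832073e-01, -6.56711605e-02,
         4.20081236e+02],
       [-9.99985550e-01, -4.49870324e-03, -2.94304973e-03,
         9.25656798e+00],
       [-3.23210447e-03,  6.56575690e-02,  9.97836979e-01,
         1.22182359e+03],
       [ 0.00000000e+00,  0.00000000e+00,  0.00000000e+00,
         1.00000000e+00]])}
```

View pics/scene0.png

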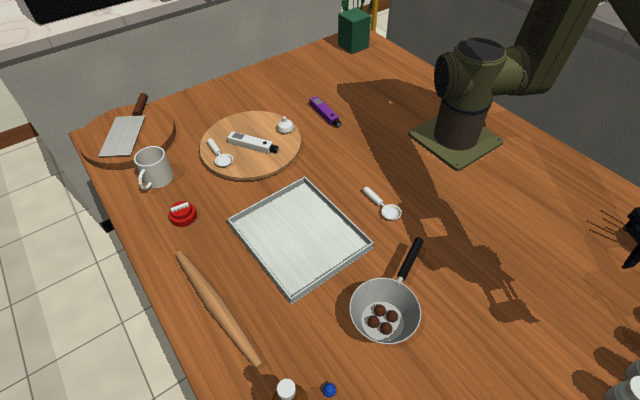

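View pics/top0.png

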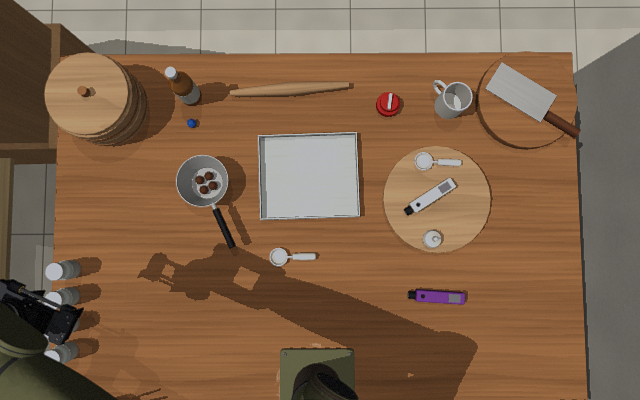

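The scene view shows the pan with four chestnuts at (385,312), the tray at (300,237) and the turntable at (250,145). In the top view the pan is at (204,181) with the handle end at (231,247). The tray centre is at (309,176) and the turntable at (437,199). The white thermometer runs from its tail at (455,182) to its nose at (408,211).

```bash
cat > h.py <<'E'
import numpy as np, cv2
from bench import arm
from scipy.spatial.transform import Rotation as R
def ray(n,u,v,P=None):
    P=P or arm.camera_params(n); T=np.array(P['world_from_camera'])
    x,y=(u-P['cx'])/P['fx'],(v-P['cy'])/P['fy']
    if n=='wrist':
        r=np.hypot(x,y); s=np.sin(r)/max(r,1e-9); d=np.array([x*s,-y*s,-np.cos(r)])
    else: d=np.array([x,-y,-1.])
    return T[:3,3],T[:3,:3]@d
def onz(n,u,v,z,P=None):
    o,d=ray(n,u,v,P); return o+d*(z-o[2])/d[2]
def st():
    s=arm.sense(); q=s['ee_rot']; return s,np.array(s['ee_pos']),R.from_quat([q[1],q[2],q[3],q[0]])
def delta(p,Rm,pos,rot):
    """target (mm, Rotation) -> dx dy dz cm, ax ay az deg"""
    return np.round(np.r_[rot.inv().apply(np.array(p)-pos)/10,(rot.inv()*Rm).as_rotvec(degrees=True)],2)
E
python3 - <<'E'
from h import *
im=cv2.imread('pics/top0.png');hsv=cv2.cvtColor(im,cv2.COLOR_BGR2HSV)
def big(m,x0,y0,x1,y1):
    k=np.zeros_like(m);k[y0:y1,x0:x1]=m[y0:y1,x0:x1]
    c,_=cv2.findContours(k,cv2.RETR_EXTERNAL,cv2.CHAIN_APPROX_NONE);return max(c,key=cv2.contourArea)
lowS=((hsv[...,1]<70)&(hsv[...,2]>60)).astype(np.uint8)*255
c=big(lowS,165,140,235,210);e=cv2.minEnclosingCircle(c);print('pan rim',e,onz('top',*e[0],60))
dk=(hsv[...,2]<50).astype(np.uint8)*255
c=big(dk,205,200,245,255);r=cv2.minAreaRect(c);print('handle',r);b=cv2.boxPoints(r);print([onz('top',*p,52)[:2].round() for p in b])
c=big(lowS,250,120,370,230);r=cv2.minAreaRect(c);print('tray',r,onz('top',*r[0],25),[onz('top',*p,25)[:2].round() for p in cv2.boxPoints(r)])
c=big(lowS,400,170,460,220);r=cv2.minAreaRect(c);print('thermo',r,[onz('top',*p,51)[:2].round() for p in cv2.boxPoints(r)])
c=big(dk,395,195,420,222);r=cv2.minAreaRect(c);print('nose',r,onz('top',*r[0],40))
wood=((hsv[...,0]>8)&(hsv[...,0]<20)&(hsv[...,2]>165)).astype(np.uint8)*255
c=big(wood,370,140,500,260);e=cv2.minEnclosingCircle(cv2.convexHull(c));print('tt',e,onz('top',*e[0],25))
for nm,p in(('garlic',(432,239)),('spoonbowl',(424,161)),('spoonend',(460,163))):print(nm,onz('top',*p,40).round())
cv2.imwrite('pics/crop.png',cv2.resize(np.hstack([im[140:260,165:255],im[140:260,390:500]]),None,fx=4,fy=4,interpolation=cv2.INTER_CUBIC))
E
```

```text
pan rim ((202.203125, 182.90625), 28.636615753173828) [560.07534374 309.93934231  60.        ]
handle ((223.5927734375, 227.958740234375), (41.8322639465332, 6.802819728851318), 66.03751373291016)
[array([486., 284.]), array([493., 267.]), array([389., 220.]), array([382., 237.])]
tray ((308.036376953125, 175.6278533935547), (85.27821350097656, 100.36713409423828), 88.15238952636719) [583.45838221  21.78325825  25.        ] [array([701., 167.]), array([ 709., -117.]), array([ 468., -122.]), array([460., 158.])]
thermo ((432.0402526855469, 195.0622100830078), (12.297233581542969, 49.485252380371094), 57.094757080078125) [array([ 502., -251.]), array([ 576., -367.]), array([ 547., -384.]), array([ 474., -269.])]
nose ((408.300048828125, 209.89999389648438), (7.0, 7.0), 53.13010025024414) [ 484.98571738 -254.40375635   40.        ]
tt ((436.5, 209.0), 51.58740234375) [ 487.97320199 -336.4565508    25.        ]
garlic [ 405. -318.   40.]
spoonbowl [ 621. -301.   40.]
spoonend [ 615. -400.   40.]
```

View pics/crop.png

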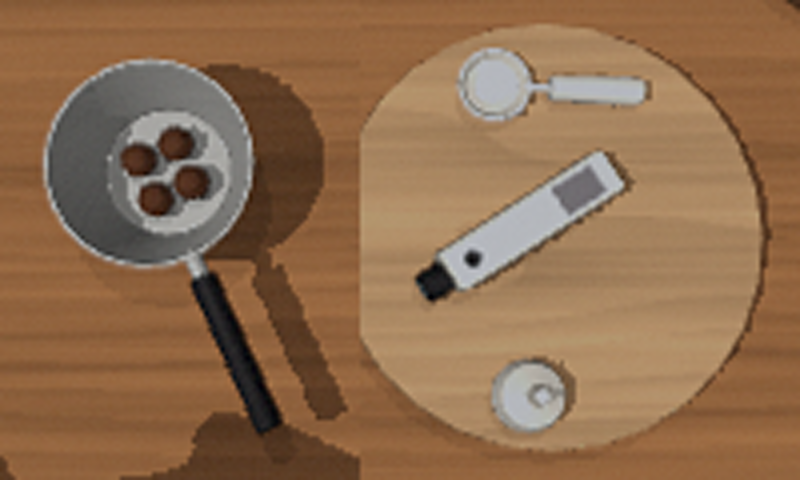

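The crop shows the rim circle centred near top-view pixel (202,181) and the turntable near (438,199). Next I move above the handle.

```bash
cat >> h.py <<'E'
def down(yaw):  # tool z down, tool x at heading yaw (deg)
    return R.from_euler('z',yaw,degrees=True)*R.from_euler('x',180,degrees=True)
E
python3 - <<'E'
from h import *
s,p,r=st(); print(delta([461,263,180],down(204.3),p,r))
E
```

```text
[-31.55 -22.26   4.49  -0.1   -0.05 -48.12]
```

Request:
play_rows([
  {"dx":-31.5,"dy":-22.3,"dz":4.5,"az":-48,"grip":-1},
  {"dx":-31.5,"dy":-22.3,"dz":4.5,"az":-48,"grip":-1},
  {"dx":-31.5,"dy":-22.3,"dz":4.5,"az":-48,"grip":-1},
  {"dx":-31.5,"dy":-22.3,"dz":4.5,"az":-48,"grip":-1},
  {"dx":-31.5,"dy":-22.3,"dz":4.5,"az":-48,"grip":-1},
  {"dx":-31.5,"dy":-22.3,"dz":4.5,"az":-48,"grip":-1},
  {"dx":-31.5,"dy":-22.3,"dz":4.5,"az":-48,"grip":-1},
  {"dx":-31.5,"dy":-22.3,"dz":4.5,"az":-48,"grip":-1},
  {"dx":-31.5,"dy":-22.3,"dz":4.5,"az":-48,"grip":-1},
])

```text
invalid input
```

```bash
python3 - <<'E'
from h import *
s,p,r=st(); print(s['t'],s['q'].round(3) if hasattr(s['q'],'round') else s['q'],p,r.as_matrix().round(3).tolist())
P=arm.camera_params('wrist');im=arm.capture('wrist');cv2.imwrite('pics/w1.png',im[:,:,::-1]);print(P)
E
```

```text
0.1 [ 1.072  0.124  1.652 -0.     1.367 -0.083] [262.29713222 594.10424365 224.50180101] [[-0.915, 0.404, -0.001], [0.404, 0.915, -0.002], [0.0, -0.002, -1.0]]
{'fx': 309.70691628693146, 'fy': 309.70691628693146, 'cx': 318.7103014290577, 'cy': 202.83564969787605, 'world_from_camera': array([[ 4.03773099e-01, -8.89696454e-01, -2.13090367e-01,
         2.02752857e+02],
       [ 9.14857464e-01,  3.92218247e-01,  9.59201078e-02,
         6.22229281e+02],
       [-1.76184952e-03, -2.33677272e-01,  9.72312619e-01,
         3.84335044e+02],
       [ 0.00000000e+00,  0.00000000e+00,  0.00000000e+00,
         1.00000000e+00]])}
```

View pics/w1.png

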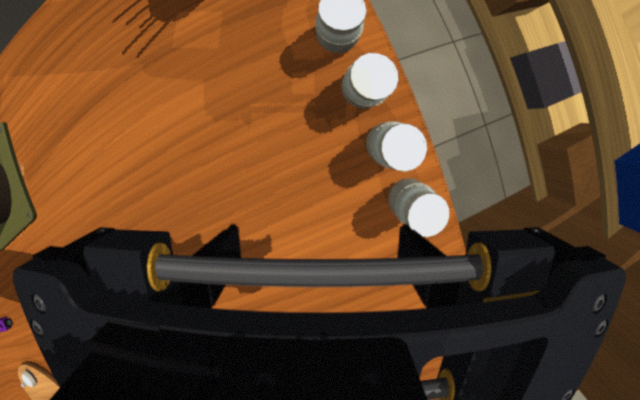

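The arm didn't move because the call was refused, so the wrist view shows only the start pose. I'll retry with every field given.

Request:
play_rows([
  {"dx":-31.5,"dy":-22.3,"dz":4.5,"ax":0,"ay":0,"az":-48,"grip":-1},
  {"dx":-31.5,"dy":-22.3,"dz":4.5,"ax":0,"ay":0,"az":-48,"grip":-1},
  {"dx":-31.5,"dy":-22.3,"dz":4.5,"ax":0,"ay":0,"az":-48,"grip":-1},
  {"dx":-31.5,"dy":-22.3,"dz":4.5,"ax":0,"ay":0,"az":-48,"grip":-1},
  {"dx":-31.5,"dy":-22.3,"dz":4.5,"ax":0,"ay":0,"az":-48,"grip":-1},
  {"dx":-31.5,"dy":-22.3,"dz":4.5,"ax":0,"ay":0,"az":-48,"grip":-1},
  {"dx":-31.5,"dy":-22.3,"dz":4.5,"ax":0,"ay":0,"az":-48,"grip":-1},
  {"dx":-31.5,"dy":-22.3,"dz":4.5,"ax":0,"ay":0,"az":-48,"grip":-1},
])

```text
t: 1.15
ee_pos: [460.8, 261.4, 179.4]
ee_rot: [-0.001, -0.208, 0.978, -0.001]
force: [0.2, 0.7, 1.2]
opening: 1.0
```

Request:
play_rows([
  {"dx":0,"dy":0,"dz":0,"ax":10,"ay":0,"az":0,"grip":-1},
  {"dx":0,"dy":0,"dz":0,"ax":20,"ay":0,"az":0,"grip":-0.5},
  {"dx":0,"dy":0,"dz":0,"ax":20,"ay":0,"az":0,"grip":-0.2},
])

```text
t: 1.52
ee_pos: [458.9, 263.9, 178.3]
ee_rot: [0.034, -0.208, 0.963, -0.17]
force: [-1.0, 0.0, 0.7]
opening: 0.845
```

```bash
python3 - <<'E'
from h import *
s,p,r=st(); print(s['t'],np.round(s['q'],3),p,s['opening'],r.as_matrix().round(3).tolist())
P=arm.camera_params('wrist');im=arm.capture('wrist');cv2.imwrite('pics/w2.png',im[:,:,::-1])
print('handle', delta([461,263,52],down(204.3),p,r))
for t in [(566,310,60),(483.6,273,52),(383.8,228,52)]:
    T=np.array(P['world_from_camera']); c=T[:3,:3].T@(np.array(t)-T[:3,3]); c[1:]*=-1
    th=np.arctan2(np.hypot(c[0],c[1]),c[2]); print(t,P['cx']+P['fx']*th*c[0]/np.hypot(c[0],c[1]),P['cy']+P['fy']*th*c[1]/np.hypot(c[0],c[1]))
E
```

```text
1.525 [ 0.599 -0.051  1.941 -0.353  1.335 -1.299] [458.91329444 263.94860569 178.2944365 ] 0.8450902549474262 [[-0.911, -0.388, 0.137], [-0.411, 0.856, -0.313], [0.005, -0.342, -0.94]]
handle [ -0.21   4.16  11.93 -19.99  -0.26   0.03]
(566, 310, 60) 354.60276237168335 311.82417477560455
(483.6, 273, 52) 360.93487420381393 227.4649597833661
(383.8, 228, 52) 363.80346320719053 110.40303074789877
```

View pics/w2.png

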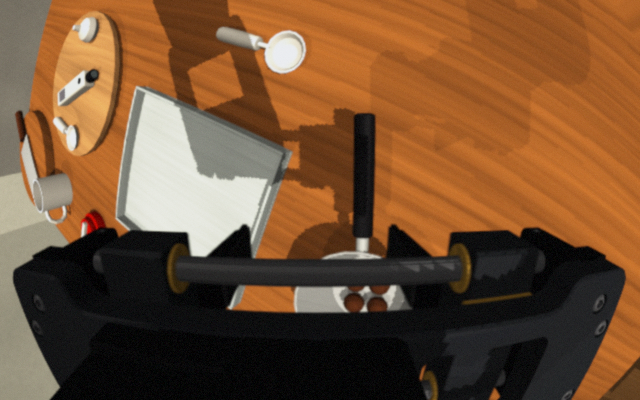

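The handle spans (364,113) to (364,237), within 2–3 px of where I predicted it. Pouring turns q4 positive, which has plenty of range. I'll descend and grip.

Request:
play_rows([
  {"dx":-0.2,"dy":2.5,"dz":4,"ax":-10,"ay":0,"az":0,"grip":-0.3},
  {"dx":-0.2,"dy":3.2,"dz":7,"ax":-20,"ay":0,"az":0,"grip":-0.3},
  {"dx":-0.2,"dy":4.0,"dz":11,"ax":-20,"ay":0,"az":0,"grip":-0.3},
  {"dx":-0.2,"dy":4.4,"dz":12.7,"ax":-20,"ay":0,"az":0,"grip":-0.3},
  {"dx":-0.2,"dy":4.4,"dz":12.7,"ax":-20,"ay":0,"az":0,"grip":-0.3},
  {"dx":-0.2,"dy":4.4,"dz":12.7,"ax":-20,"ay":0,"az":0,"grip":1},
  {"dx":-0.2,"dy":4.4,"dz":12.7,"ax":-20,"ay":0,"az":0,"grip":1},
  {"dx":-0.2,"dy":4.4,"dz":12.7,"ax":-20,"ay":0,"az":0,"grip":1},
  {"dx":-0.2,"dy":4.4,"dz":12.7,"ax":-20,"ay":0,"az":0,"grip":1},
  {"dx":-0.2,"dy":4.4,"dz":12.7,"ax":-20,"ay":0,"az":0,"grip":1},
  {"dx":-0.2,"dy":4.4,"dz":12.7,"ax":-20,"ay":0,"az":0,"grip":1},
])

```text
t: 2.95
ee_pos: [461.7, 262.3, 44.6]
ee_rot: [-0.002, -0.21, 0.978, 0.0]
force: [-0.9, 1.8, 0.7]
opening: 0.204
```

Request:
play_rows([
  {"dx":0,"dy":0,"dz":-1,"ax":0,"ay":0,"az":0,"grip":1},
  {"dx":0,"dy":0,"dz":-2.5,"ax":0,"ay":0,"az":0,"grip":1},
  {"dx":0,"dy":0,"dz":-4.5,"ax":0,"ay":0,"az":0,"grip":1},
  {"dx":0,"dy":0,"dz":-6,"ax":0,"ay":0,"az":0,"grip":1},
  {"dx":0,"dy":0,"dz":-7,"ax":0,"ay":0,"az":0,"grip":1},
  {"dx":0,"dy":0,"dz":-7,"ax":0,"ay":0,"az":0,"grip":1},
])

```text
t: 3.7
ee_pos: [462.2, 262.3, 115.6]
ee_rot: [-0.002, -0.21, 0.978, 0.0]
force: [-1.8, -1.5, -0.0]
opening: 0.204
```

```bash
python3 - <<'E'
from h import *
s,p,r=st(); print(s['t'],np.round(s['q'],3),p,s['opening'],s['force'],s['torque'],r.as_matrix().round(3).tolist())
im=arm.capture('scene')[:,:,::-1]; cv2.imwrite('pics/s1.png',im[150:390,200:560])
E
```

```text
3.7 [ 4.150e-01 -4.100e-02  2.013e+00  1.000e-03  1.172e+00 -1.579e+00] [462.15500131 262.33099293 115.62244754] 0.20388144954682702 [-1.83960662 -1.51793603 -0.04196145] [-0.20772578  0.53317375 -0.00400586] [[-0.912, -0.41, -0.003], [-0.41, 0.912, 0.0], [0.003, 0.001, -1.0]]
```

View pics/s1.png

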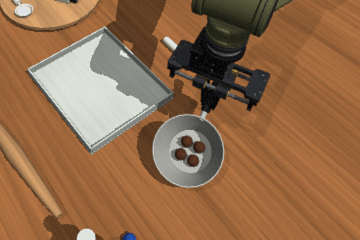

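The pan centre, now at crop pixel (189,151), has lifted level with the chestnuts inside. A pre-tilted grip would keep the gripper clear of the tray and allow more than 100° of tip from low down. I'll set the pan back and regrip at 30°.

Request:
play_rows([
  {"dx":0,"dy":0,"dz":3.5,"ax":0,"ay":0,"az":0,"grip":1},
  {"dx":0,"dy":0,"dz":5.5,"ax":0,"ay":0,"az":0,"grip":1},
  {"dx":0,"dy":0,"dz":6.7,"ax":0,"ay":0,"az":0,"grip":1},
  {"dx":0,"dy":0,"dz":7.1,"ax":0,"ay":0,"az":0,"grip":1},
  {"dx":0,"dy":0,"dz":7.1,"ax":0,"ay":0,"az":0,"grip":0.1},
  {"dx":0,"dy":0,"dz":7.1,"ax":0,"ay":0,"az":0,"grip":0.1},
  {"dx":0,"dy":-0.2,"dz":7.1,"ax":10,"ay":0,"az":0,"grip":0.1},
  {"dx":0,"dy":-0.3,"dz":7.0,"ax":20,"ay":0,"az":0,"grip":0.1},
  {"dx":0,"dy":-0.4,"dz":7.0,"ax":30,"ay":0,"az":0,"grip":0.1},
  {"dx":0,"dy":-0.4,"dz":7.0,"ax":30,"ay":0,"az":0,"grip":0.1},
])

```text
t: 5.0
ee_pos: [462.0, 260.1, 43.8]
ee_rot: [0.052, -0.205, 0.944, -0.252]
force: [-0.5, -0.0, 0.4]
opening: 0.45
```

Request:
play_rows([
  {"dx":0,"dy":0,"dz":0,"ax":0,"ay":0,"az":0,"grip":1},
  {"dx":0,"dy":0,"dz":0,"ax":0,"ay":0,"az":0,"grip":1},
  {"dx":0,"dy":0,"dz":0,"ax":0,"ay":0,"az":0,"grip":1},
  {"dx":0,"dy":0,"dz":0,"ax":0,"ay":0,"az":0,"grip":1},
  {"dx":0,"dy":-0.5,"dz":-0.9,"ax":0,"ay":0,"az":0,"grip":1},
  {"dx":0,"dy":-1.3,"dz":-2.2,"ax":0,"ay":0,"az":0,"grip":1},
  {"dx":0,"dy":-2.3,"dz":-3.9,"ax":0,"ay":0,"az":0,"grip":1},
  {"dx":0,"dy":-3.3,"dz":-5.5,"ax":0,"ay":0,"az":0,"grip":1},
  {"dx":0,"dy":-3.8,"dz":-6.5,"ax":0,"ay":0,"az":0,"grip":1},
  {"dx":0,"dy":-3.8,"dz":-6.5,"ax":0,"ay":0,"az":0,"grip":1},
])

```text
t: 6.25
ee_pos: [463.3, 260.4, 120.5]
ee_rot: [0.053, -0.205, 0.944, -0.252]
force: [0.1, 1.0, -3.9]
opening: 0.203
```

```bash
python3 - <<'E'
from h import *
s,p,r=st(); print(s['t'],np.round(s['q'],3),p,s['opening'],s['force'],s['torque'],r.as_matrix().round(3).tolist())
# tip plan: grasp point G, handle heading a (toward pan), tilt t of tool (30 = level pan)
def tgt(G,a,t):
    Rm=down(a+180)*R.from_euler('x',t,degrees=True); return np.array(G)+8*Rm.as_matrix()[:,2],Rm
for G,a,t in [((464,65,120),-6,30),((464,65,120),-6,-30),((464,65,120),-6,-60),((464,65,120),-6,-80)]:
    P,Rm=tgt(G,a,t);print(t,delta(P,Rm,p,r),P.round(),Rm.as_matrix()[:,2].round(2))
P,Rm=tgt((464,65,120),-6,30)
print('tip from level:',delta(tgt((464,65,120),-6,-50)[0],tgt((464,65,120),-6,-50)[1],P,Rm))
im=arm.capture('scene')[:,:,::-1]; t2=arm.capture('top')[:,:,::-1]; cv2.imwrite('pics/s2.png',np.vstack([im[150:390,200:560],t2[100:340,100:460]]))
E
```

```text
6.25 [ 0.667  0.063  1.968 -0.525  1.29  -1.137] [463.26400255 260.3928198  120.48486246] 0.20269247456069495 [ 0.11488895  1.01656258 -3.87162217] [0.61982583 0.62607669 0.00215997] [[-0.91, -0.361, 0.203], [-0.414, 0.789, -0.454], [0.004, -0.497, -0.868]]
30 [  8.22 -15.38   9.69   0.14  15.01  26.5 ] [464.  61. 113.] [-0.05 -0.5  -0.87]
-30 [  7.82 -14.78   9.35 -58.39  -0.26  31.85] [464.  69. 113.] [ 0.05  0.5  -0.87]
-60 [  7.67 -14.71   8.97 -87.54  -9.    32.52] [465.  72. 116.] [ 0.09  0.86 -0.5 ]
-80 [   7.62  -14.77    8.7  -106.9   -15.29   32.1 ] [465.  73. 119.] [ 0.1   0.98 -0.17]
tip from level: [  0.     0.79  -0.66 -80.    -0.     0.  ]
```

View pics/s2.png

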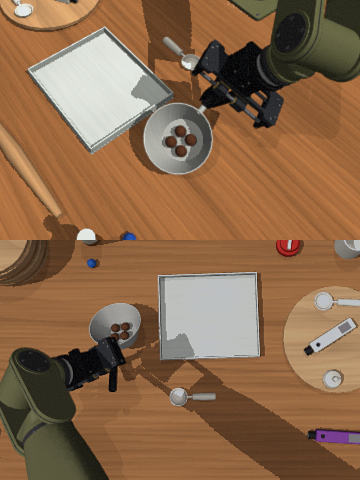

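The pan is level in the grip at crop pixel (178,138), with all four chestnuts inside. Now I carry it over the tray.

Request:
play_rows([
  {"dx":0.5,"dy":-1,"dz":0.6,"ax":0,"ay":0.9,"az":1.6,"grip":1},
  {"dx":1.6,"dy":-3.1,"dz":1.9,"ax":0,"ay":3,"az":5.3,"grip":1},
  {"dx":2.9,"dy":-5.4,"dz":3.4,"ax":0,"ay":5.2,"az":9.3,"grip":1},
  {"dx":4.1,"dy":-7.7,"dz":4.8,"ax":0,"ay":7.5,"az":13.2,"grip":1},
  {"dx":5.3,"dy":-10,"dz":6.3,"ax":0,"ay":9.8,"az":17.2,"grip":1},
  {"dx":6.6,"dy":-12.3,"dz":7.8,"ax":0,"ay":12,"az":21.2,"grip":1},
  {"dx":7.6,"dy":-14.3,"dz":9,"ax":0,"ay":13.9,"az":24.6,"grip":1},
  {"dx":8.1,"dy":-15.2,"dz":9.6,"ax":0,"ay":14.8,"az":26.2,"grip":1},
  {"dx":8.2,"dy":-15.4,"dz":9.7,"ax":0,"ay":15,"az":26.5,"grip":1},
  {"dx":8.2,"dy":-15.4,"dz":9.7,"ax":0,"ay":15,"az":26.5,"grip":1},
])

```text
t: 7.6
ee_pos: [463.2, 59.9, 112.0]
ee_rot: [-0.015, 0.05, 0.964, -0.259]
force: [1.3, -1.5, -0.8]
opening: 0.206
```

Request:
play_rows([
  {"dx":0,"dy":0.11,"dz":0,"ax":-8,"ay":0,"az":0,"grip":1},
  {"dx":0,"dy":0.22,"dz":0,"ax":-16,"ay":0,"az":0,"grip":1},
  {"dx":0,"dy":0.33,"dz":-0.1,"ax":-24,"ay":0,"az":0,"grip":1},
  {"dx":0,"dy":0.42,"dz":-0.1,"ax":-32,"ay":0,"az":0,"grip":1},
  {"dx":0,"dy":0.5,"dz":-0.2,"ax":-39,"ay":0,"az":0,"grip":1},
  {"dx":0,"dy":0.57,"dz":-0.2,"ax":-46,"ay":0,"az":0,"grip":1},
  {"dx":0,"dy":0.64,"dz":-0.3,"ax":-53,"ay":0,"az":0,"grip":1},
  {"dx":0,"dy":0.69,"dz":-0.4,"ax":-60,"ay":0,"az":0,"grip":1},
  {"dx":0,"dy":0.74,"dz":-0.5,"ax":-67,"ay":0,"az":0,"grip":1},
  {"dx":0,"dy":0.77,"dz":-0.6,"ax":-74,"ay":0,"az":0,"grip":1},
  {"dx":0,"dy":0.79,"dz":-0.7,"ax":-80,"ay":0,"az":0,"grip":1},
  {"dx":0,"dy":0.79,"dz":-0.7,"ax":-80,"ay":0,"az":0,"grip":1},
])

```text
t: 9.1
ee_pos: [463.0, 70.1, 111.7]
ee_rot: [0.019, 0.049, 0.906, 0.421]
force: [-0.7, -0.7, -2.4]
opening: 0.204
```

Request:
play_rows([
  {"dx":0,"dy":0.11,"dz":0,"ax":-8,"ay":0,"az":0,"grip":1},
  {"dx":0,"dy":0.22,"dz":0,"ax":-16,"ay":0,"az":0,"grip":1},
  {"dx":0,"dy":0.33,"dz":-0.1,"ax":-24,"ay":0,"az":0,"grip":1},
  {"dx":0,"dy":0.37,"dz":-0.1,"ax":-28,"ay":0,"az":0,"grip":1},
  {"dx":0,"dy":0.37,"dz":-0.1,"ax":-28,"ay":0,"az":0,"grip":1},
  {"dx":0,"dy":0.37,"dz":-0.1,"ax":-28,"ay":0,"az":0,"grip":1},
])

```text
t: 9.85
ee_pos: [463.5, 72.1, 115.4]
ee_rot: [0.03, 0.042, 0.778, 0.626]
force: [-0.3, -0.0, -3.1]
opening: 0.206
```

```bash
python3 - <<'E'
from h import *
s,p,r=st(); print(s['t'],np.round(s['q'],3),p,s['opening'],s['force'],r.as_matrix().round(3).tolist())
im=arm.capture('scene')[:,:,::-1]; t2=arm.capture('top')[:,:,::-1]; cv2.imwrite('pics/s3.png',np.vstack([im[150:390,200:560],t2[100:340,180:540]]))
E
```

```text
9.85 [-0.545  0.231  2.189  1.095  1.687 -2.49 ] [463.54822303  72.08906339 115.41997077] 0.20642959551521026 [-0.32529067 -0.03625197 -3.06786258] [[-0.995, 0.028, 0.1], [0.104, 0.212, 0.972], [0.006, 0.977, -0.213]]
```

View pics/s3.png

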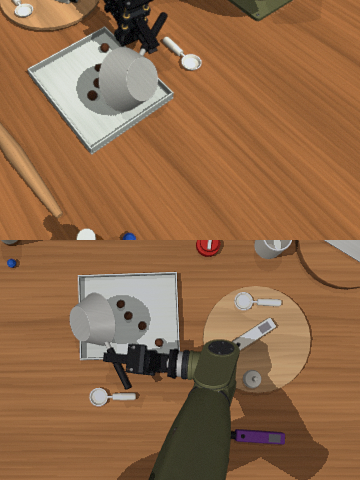

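All four chestnuts are in the tray: in the lower crop at (121,304), (128,315), (142,325) and (159,342). The pan is empty, so next I untip it and return it.

```bash
cat >> h.py <<'E'
def tgt(G,a,t):
    Rm=down(a+180)*R.from_euler('x',t,degrees=True); return np.array(G)+8*Rm.as_matrix()[:,2],Rm
E
python3 - <<'E'
from h import *
s,p,r=st()
for k in range(1,12):
    P,Rm=tgt((464,65,min(150,122+6*k)),-6,-78+108*k/11); print(delta(P,Rm,p,r))
print('then')
q0,r0=tgt((464,65,150),-6,30)
P,Rm=tgt((461,263,110),24.3,30);print(delta(P,Rm,q0,r0))
E
```

```text
[-0.11  0.91 -0.14  9.53 -0.12 -0.27]
[-0.1   1.37 -0.3  19.35 -0.14 -0.26]
[-0.1   1.83 -0.48 29.17 -0.16 -0.25]
[-0.1   2.3  -0.69 38.98 -0.18 -0.23]
[-0.1   2.59 -0.87 48.8  -0.21 -0.22]
[-0.1   2.51 -0.98 58.62 -0.23 -0.2 ]
[-0.1   2.45 -1.1  68.44 -0.25 -0.19]
[-0.1   2.41 -1.23 78.26 -0.27 -0.17]
[-0.1   2.39 -1.37 88.07 -0.29 -0.15]
[-0.1   2.4  -1.51 97.89 -0.31 -0.13]
[-1.0000e-01  2.4300e+00 -1.6400e+00  1.0771e+02 -3.3000e-01 -1.0000e-01]
then
[  2.17  19.07  -6.39   0.   -15.15 -26.24]
```

Request:
play_rows([
  {"dx":-0.1,"dy":0.9,"dz":-0.1,"ax":9.5,"ay":0,"az":0,"grip":1},
  {"dx":-0.1,"dy":1.4,"dz":-0.3,"ax":19.5,"ay":0,"az":0,"grip":1},
  {"dx":-0.1,"dy":1.8,"dz":-0.5,"ax":29,"ay":0,"az":0,"grip":1},
  {"dx":-0.1,"dy":2.3,"dz":-0.7,"ax":39,"ay":0,"az":0,"grip":1},
  {"dx":-0.1,"dy":2.6,"dz":-0.9,"ax":49,"ay":0,"az":0,"grip":1},
  {"dx":-0.1,"dy":2.5,"dz":-1,"ax":58.5,"ay":0,"az":0,"grip":1},
  {"dx":-0.1,"dy":2.5,"dz":-1.1,"ax":68.5,"ay":0,"az":0,"grip":1},
  {"dx":-0.1,"dy":2.4,"dz":-1.2,"ax":78,"ay":0,"az":0,"grip":1},
  {"dx":-0.1,"dy":2.4,"dz":-1.4,"ax":88,"ay":0,"az":0,"grip":1},
  {"dx":-0.1,"dy":2.4,"dz":-1.5,"ax":98,"ay":0,"az":0,"grip":1},
  {"dx":-0.1,"dy":2.4,"dz":-1.6,"ax":107.7,"ay":-0.3,"az":0,"grip":1},
  {"dx":-0.1,"dy":2.4,"dz":-1.6,"ax":107.7,"ay":-0.3,"az":0,"grip":1},
])

```text
t: 11.45
ee_pos: [462.2, 63.6, 141.4]
ee_rot: [-0.016, 0.049, 0.965, -0.257]
force: [-0.5, 0.7, -2.6]
opening: 0.202
```

Request:
play_rows([
  {"dx":0.3,"dy":2.5,"dz":-0.8,"ax":0,"ay":-2,"az":-3.5,"grip":1},
  {"dx":0.6,"dy":5.4,"dz":-1.8,"ax":0,"ay":-4.3,"az":-7.5,"grip":1},
  {"dx":1,"dy":8.7,"dz":-2.9,"ax":0,"ay":-6.9,"az":-12,"grip":1},
  {"dx":1.4,"dy":12.3,"dz":-4.1,"ax":0,"ay":-9.8,"az":-17,"grip":1},
  {"dx":1.8,"dy":15.6,"dz":-5.2,"ax":0,"ay":-12.4,"az":-21.5,"grip":1},
  {"dx":2.1,"dy":18.1,"dz":-6.1,"ax":0,"ay":-14.4,"az":-25,"grip":1},
  {"dx":2.2,"dy":19.1,"dz":-6.4,"ax":0,"ay":-15.1,"az":-26.2,"grip":1},
  {"dx":2.2,"dy":19.1,"dz":-6.4,"ax":0,"ay":-15.1,"az":-26.2,"grip":1},
  {"dx":2.2,"dy":19.1,"dz":-6.4,"ax":0,"ay":-15.1,"az":-26.2,"grip":1},
])

```text
t: 12.58
ee_pos: [461.4, 260.3, 105.8]
ee_rot: [0.053, -0.202, 0.945, -0.253]
force: [-4.9, -5.2, 9.0]
opening: 0.257
```

```bash
python3 - <<'E'
from h import *
s,p,r=st(); print(s['t'],np.round(s['q'],3),p,s['opening'])
for z in (85,60,52): print(delta(*tgt((461,263,z),24.3,30),p,r))
im=arm.capture('top')[:,:,::-1]
hsv=cv2.cvtColor(np.ascontiguousarray(im),cv2.COLOR_BGR2HSV)
m=np.zeros((400,640),np.uint8); m[135:218,262:357]=((hsv[135:218,262:357,1]>60)&(hsv[135:218,262:357,2]<120))*255
n,l,stt,c=cv2.connectedComponentsWithStats(m)
for i in range(1,n):
    if stt[i,4]>12: print(c[i].round(1),stt[i],onz('top',*c[i],14.5).round(1))
E
```

```text
12.575 [ 0.669  0.081  1.977 -0.53   1.271 -1.114] [461.39407373 260.32216326 105.76140452] 0.25652578627736866
[-0.08  1.26  2.47  0.09 -0.24 -0.15]
[-0.09  2.51  4.64  0.09 -0.24 -0.15]
[-0.09  2.91  5.33  0.09 -0.24 -0.15]
[300.4 163.6] [297 160   8   8  47] [619.3  43.5  14.5]
[307.6 175.4] [304 172   8   8  51] [585.7  23.1  14.5]
[321.7 185.3] [318 182   8   8  51] [557.1 -16.7  14.5]
[338.5 202.4] [335 199   8   8  49] [508.5 -63.8  14.5]
```

The force and opening changed, so I'll look before lowering.

```bash
python3 - <<'E'
from h import *
s,p,r=st(); print(s['force'],s['torque'],s['opening'])
im=arm.capture('scene')[:,:,::-1]; t2=arm.capture('top')[:,:,::-1]; cv2.imwrite('pics/s4.png',np.vstack([cv2.resize(im[170:390,300:560],None,fx=2,fy=2)[:360],cv2.resize(t2[120:320,130:390],None,fx=1,fy=1).repeat(1,0).copy() if False else cv2.resize(t2[140:260,130:390],None,fx=2,fy=2)]))
E
```

```text
[-3.48393973 -5.55098324  9.87345787] [-1.87970104 -0.45230912 -1.16696552] 0.25966514751313896
```

View pics/s4.png

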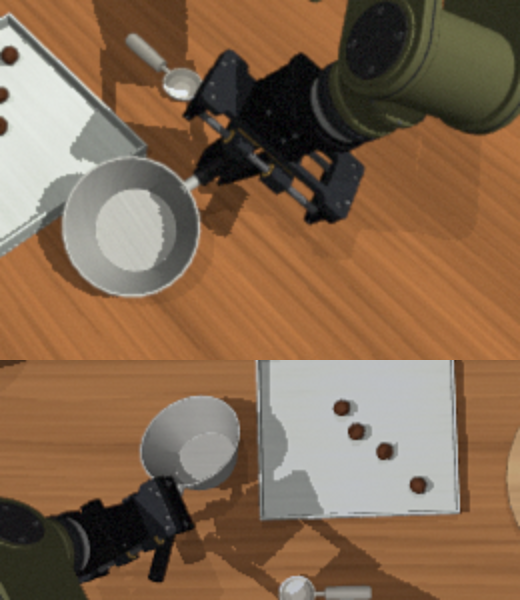

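The pan has drooped and rolled in the grip, and its foot is close to the tray wall. The chestnuts are still in the tray. I'll lift the pan, shift it 40 mm away from the tray and look again.

Request:
play_rows([
  {"dx":0,"dy":-1,"dz":-1.7,"ax":0,"ay":0,"az":0,"grip":1},
  {"dx":0,"dy":-2,"dz":-3.5,"ax":0,"ay":0,"az":0,"grip":1},
  {"dx":-0.5,"dy":-1,"dz":-4.1,"ax":0,"ay":0,"az":0,"grip":1},
  {"dx":-1.2,"dy":0.4,"dz":-4.9,"ax":0,"ay":0,"az":0,"grip":1},
  {"dx":-1.6,"dy":1.2,"dz":-5.3,"ax":0,"ay":0,"az":0,"grip":1},
  {"dx":-1.6,"dy":1.2,"dz":-5.3,"ax":0,"ay":0,"az":0,"grip":1},
])

```text
t: 13.48
ee_pos: [460.6, 301.2, 144.6]
ee_rot: [0.052, -0.202, 0.945, -0.253]
force: [-0.6, -0.1, -3.7]
opening: 0.203
```

```bash
python3 - <<'E'
from h import *
s,p,r=st(); print(s['t'],p,s['force'],s['torque'],s['opening'],r.as_matrix().round(3).tolist())
im=arm.capture('scene')[:,:,::-1]; t2=arm.capture('top')[:,:,::-1]; cv2.imwrite('pics/s5.png',np.vstack([cv2.resize(im[190:380,320:580],None,fx=2,fy=2),cv2.resize(t2[130:240,120:380],None,fx=2,fy=2)]))
E
```

```text
13.475 [460.64876568 301.22142712 144.58030203] [-0.59395894 -0.10199474 -3.68661006] [ 0.59838751  0.52661953 -0.01514152] 0.2029063575504977 [[-0.913, -0.356, 0.2], [-0.409, 0.79, -0.457], [0.004, -0.499, -0.867]]
```

View pics/s5.png

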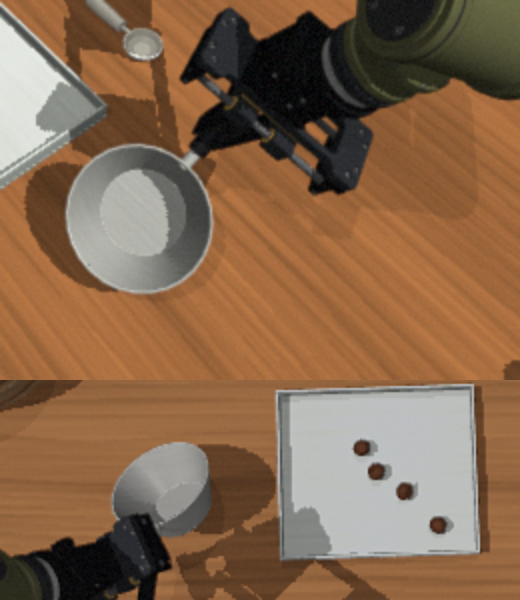

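```bash
python3 - <<'E'
from h import *
def tri(a,b):
    A=np.zeros((3,3));B=np.zeros(3)
    for o,d in(ray('scene',*a),ray('top',*b)):
        d=d/np.linalg.norm(d);M=np.eye(3)-np.outer(d,d);A+=M;B+=M@o
    return np.linalg.solve(A,B)
f=tri((391.5,296.5),(211.5,190));m=tri((390,299.5),(200,183.5));print(f,m,m-f)
s,p,r=st();G=p-8*r.as_matrix()[:,2];print('grasp',G,'to rim',m-G,np.linalg.norm(m-G))
E
```

```text
[537.59009026 291.30336741  48.45926742] [555.61731148 309.76571954  83.54835126] [18.02722122 18.46235212 35.08908384]
grasp [459.1155573  304.02607481 151.79780753] to rim [ 96.50175417   5.73964473 -68.24945627] 118.33647096788721
```

The droop is about 38° about the jaw axis. I'll counter-rotate the tool by 36° and begin lowering.

Request:
play_rows([
  {"dx":-0.15,"dy":0,"dz":0,"ax":0,"ay":-10,"az":0,"grip":1},
  {"dx":-0.3,"dy":0,"dz":-0.1,"ax":0,"ay":-20,"az":0,"grip":1},
  {"dx":-0.4,"dy":0,"dz":-0.1,"ax":0,"ay":-29,"az":0,"grip":1},
  {"dx":-0.5,"dy":0,"dz":-0.2,"ax":0,"ay":-36,"az":0,"grip":1},
  {"dx":-0.5,"dy":1,"dz":1.5,"ax":0,"ay":-36,"az":0,"grip":1},
  {"dx":-0.5,"dy":2,"dz":3.2,"ax":0,"ay":-36,"az":0,"grip":1},
  {"dx":-0.5,"dy":2.5,"dz":4.1,"ax":0,"ay":-36,"az":0,"grip":1},
  {"dx":-0.5,"dy":2.5,"dz":4.1,"ax":0,"ay":-36,"az":0,"grip":1},
])

```text
t: 14.58
ee_pos: [464.2, 302.7, 95.7]
ee_rot: [0.34, -0.27, 0.883, -0.179]
force: [0.4, 0.7, -3.0]
opening: 0.208
```

```bash
python3 - <<'E'
from h import *
s,p,r=st(); M=r.as_matrix(); print(s['t'],np.round(s['q'],2),p,s['force'],s['torque'],s['opening'],M.round(3).tolist())
print('grasp',p-8*M[:,2]); print('down 10mm =',M.T@[0,0,-1])
im=arm.capture('top')[:,:,::-1];hsv=cv2.cvtColor(np.ascontiguousarray(im),cv2.COLOR_BGR2HSV)
m=((hsv[...,1]<75)&(hsv[...,2]>60)).astype(np.uint8)*255; k=np.zeros_like(m);k[135:218,165:255]=m[135:218,165:255]
c,_=cv2.findContours(k,cv2.RETR_EXTERNAL,cv2.CHAIN_APPROX_NONE);c=max(c,key=cv2.contourArea)
print(cv2.fitEllipse(cv2.convexHull(c)),cv2.boundingRect(c))
cv2.imwrite('pics/t6.png',im)
E
```

```text
14.575 [ 0.78 -0.12  2.29 -1.02  0.75 -0.69] [464.18551575 302.65472698  95.69440042] [ 0.41616668  0.73584738 -2.95086594] [0.11479862 1.12566793 0.03039928] 0.20756179214837842 [[-0.622, -0.356, 0.698], [-0.599, 0.79, -0.132], [-0.504, -0.5, -0.704]]
grasp [458.60500971 303.70941871 101.32872182]
down 10mm = [0.50397448 0.49998508 0.70429018]
((188.59637451171875, 180.5341339111328), (49.34934616088867, 56.587894439697266), 0.8073034286499023) (165, 153, 48, 56)
```

Request:
play_rows([
  {"dx":1,"dy":1,"dz":1.4,"ax":0,"ay":0,"az":0,"grip":1},
  {"dx":1.7,"dy":1.7,"dz":2.4,"ax":0,"ay":0,"az":0,"grip":1},
  {"dx":2.1,"dy":2.1,"dz":3.0,"ax":0,"ay":0,"az":0,"grip":1},
  {"dx":2.4,"dy":2.4,"dz":3.4,"ax":0,"ay":0,"az":0,"grip":1},
  {"dx":2.45,"dy":2.45,"dz":3.45,"ax":0,"ay":0,"az":0,"grip":1},
  {"dx":2.45,"dy":2.45,"dz":3.45,"ax":0,"ay":0,"az":0,"grip":1},
])

```text
t: 15.38
ee_pos: [465.8, 303.8, 49.3]
ee_rot: [0.342, -0.27, 0.882, -0.179]
force: [1.8, -2.8, 3.7]
opening: 0.209
```

Request:
play_rows([
  {"dx":0,"dy":0,"dz":0,"ax":0,"ay":0,"az":0,"grip":0.4},
  {"dx":0,"dy":0,"dz":0,"ax":0,"ay":0,"az":0,"grip":0.2},
  {"dx":0,"dy":0,"dz":0,"ax":0,"ay":0,"az":0,"grip":0},
  {"dx":0,"dy":0,"dz":0,"ax":0,"ay":0,"az":0,"grip":0},
  {"dx":0,"dy":0,"dz":-2,"ax":0,"ay":0,"az":0,"grip":0},
  {"dx":0,"dy":0,"dz":-5,"ax":0,"ay":0,"az":0,"grip":0},
  {"dx":0,"dy":0,"dz":-9,"ax":0,"ay":0,"az":0,"grip":0},
  {"dx":0,"dy":0,"dz":-12,"ax":0,"ay":0,"az":0,"grip":0},
  {"dx":0,"dy":0,"dz":-14,"ax":0,"ay":0,"az":0,"grip":0},
  {"dx":0,"dy":0,"dz":-14,"ax":0,"ay":0,"az":0,"grip":0},
])

```text
t: 16.62
ee_pos: [367.7, 323.2, 148.8]
ee_rot: [0.343, -0.27, 0.882, -0.177]
force: [0.1, -0.0, 0.1]
opening: 0.5
```

```bash
python3 - <<'E'
from h import *
s,p,r=st(); M=r.as_matrix(); print(s['t'],np.round(s['q'],2),p,s['force'],s['opening'])
im=arm.capture('top')[:,:,::-1];sc=arm.capture('scene')[:,:,::-1]
hsv=cv2.cvtColor(np.ascontiguousarray(im),cv2.COLOR_BGR2HSV)
m=((hsv[...,1]<75)&(hsv[...,2]>60)).astype(np.uint8)*255; k=np.zeros_like(m);k[135:235,145:245]=m[135:235,145:245]
c,_=cv2.findContours(k,cv2.RETR_EXTERNAL,cv2.CHAIN_APPROX_NONE);c=max(c,key=cv2.contourArea)
e=cv2.fitEllipse(cv2.convexHull(c));print(e,cv2.boundingRect(c),onz('top',*e[0],60))
cv2.imwrite('pics/s7.png',np.hstack([cv2.resize(im[130:270,130:330],None,fx=2,fy=2),cv2.resize(sc[240:380,340:540],None,fx=2,fy=2)]))
# plan: go up/over to thermometer
B=np.array([525,-318]); print('thermo bar mid',B); 
for yaw in(122.5,-57.5):
    for z in (250,130): print(yaw,delta([525,-318,z],down(yaw),p,r))
E
```

```text
16.625 [ 0.99 -0.31  2.34 -0.91  0.98 -0.69] [367.67885122 323.22967187 148.82588011] [ 0.08748815 -0.02317463  0.12335298] 0.5002970334351919
((190.08717346191406, 181.06195068359375), (51.7651481628418, 56.639339447021484), 167.1129150390625) (164, 154, 52, 56) [565.2873938  343.06292696  60.        ]
thermo bar mid [ 525 -318]
122.5 [ 23.47 -61.36  12.1    1.26  50.41  86.27]
122.5 [ 29.59 -55.38  20.51   1.26  50.41  86.27]
-57.5 [ 23.47 -61.36  12.1  -50.06   1.26 -83.37]
-57.5 [ 29.59 -55.38  20.51 -50.06   1.26 -83.37]
```

View pics/s7.png

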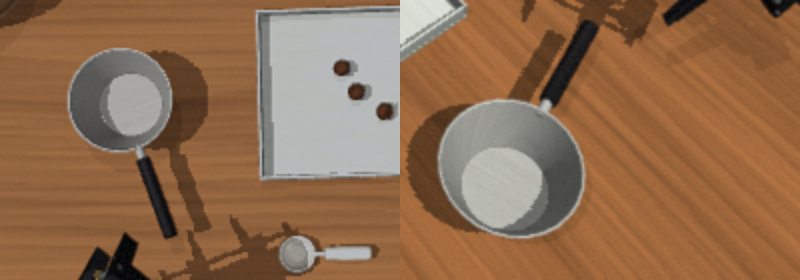

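The pan stands upright at about (565,343), clear of the tray. Next I go above the thermometer.

```bash
python3 - <<'E'
from h import *
s,p,r=st(); print(delta([521,-312,190],down(122.5),p,r)); print(r.as_matrix().T@[0,0,60])
E
```

```text
[ 26.27 -57.68  15.97   1.04  50.34  86.26]
[-30.41914135 -29.98398232 -42.13830376]
```

Request:
play_rows([
  {"dx":-2,"dy":-3,"dz":-3,"ax":0,"ay":0,"az":0,"grip":0},
  {"dx":0,"dy":-9,"dz":-3,"ax":0,"ay":5,"az":8,"grip":0},
  {"dx":3,"dy":-15,"dz":-1,"ax":0,"ay":10,"az":17,"grip":0},
  {"dx":6,"dy":-20,"dz":1,"ax":0,"ay":15,"az":26,"grip":0},
  {"dx":9,"dy":-26,"dz":3,"ax":0,"ay":20,"az":34,"grip":-0.3},
  {"dx":12,"dy":-31,"dz":5,"ax":0,"ay":25,"az":43,"grip":-0.3},
  {"dx":15,"dy":-37,"dz":8,"ax":0,"ay":30,"az":52,"grip":-0.3},
  {"dx":18,"dy":-43,"dz":10,"ax":0,"ay":35,"az":60,"grip":-0.3},
  {"dx":21,"dy":-48,"dz":12,"ax":0,"ay":40,"az":69,"grip":-0.3},
  {"dx":24,"dy":-53,"dz":14,"ax":0.5,"ay":45,"az":78,"grip":-0.3},
  {"dx":26.3,"dy":-57.7,"dz":16,"ax":1,"ay":50.3,"az":86.3,"grip":-0.3},
  {"dx":26.3,"dy":-57.7,"dz":16,"ax":1,"ay":50.3,"az":86.3,"grip":-0.3},
])

```text
t: 18.23
ee_pos: [520.5, -317.2, 186.0]
ee_rot: [-0.002, 0.484, 0.875, 0.0]
force: [-0.4, 0.6, -0.5]
opening: 0.65
```

```bash
python3 - <<'E'
from h import *
s,p,r=st(); print(s['t'],np.round(s['q'],2),p)
im=arm.capture('wrist')[:,:,::-1];P=arm.camera_params('wrist');cv2.imwrite('pics/w8.png',im)
hsv=cv2.cvtColor(np.ascontiguousarray(im),cv2.COLOR_BGR2HSV)
# project the predicted thermometer points, and print blobs of white
for t in [(525,-318,51),(478,-244.6,38),(561.3,-375,51),(492.8,-267.4,51)]:
    T=np.array(P['world_from_camera']); c=T[:3,:3].T@(np.array(t,float)-T[:3,3]); c[1:]*=-1
    h=np.hypot(c[0],c[1]);th=np.arctan2(h,c[2]); print(t,(P['cx']+P['fx']*th*c[0]/h).round(1),(P['cy']+P['fy']*th*c[1]/h).round(1))
m=((hsv[...,1]<45)&(hsv[...,2]>130)).astype(np.uint8)*255
c,_=cv2.findContours(m,cv2.RETR_EXTERNAL,cv2.CHAIN_APPROX_NONE)
for k in c:
    if cv2.contourArea(k)>150:
        b=cv2.minAreaRect(k); print(np.round(b[0],1),np.round(b[1],1),round(b[2],1),cv2.contourArea(k),[onz('wrist',*q,51,P)[:2].round() for q in cv2.boxPoints(b)])
print(delta([521,-312,39.5],down(122.5),p,r))
E
```

```text
18.225 [-0.64  0.07  1.78  0.    1.3  -1.2 ] [ 520.5480911  -317.1748828   186.03344216]
(525, -318, 51) 322.0 200.9
(478, -244.6, 38) 321.3 111.6
(561.3, -375, 51) 322.1 264.1
(492.8, -267.4, 51) 321.7 139.2
[358.5 291.5] [14.1 26.9] 45.0 264.0 [array([ 603., -395.]), array([ 607., -365.]), array([ 623., -370.]), array([ 620., -400.])]
[410.5 228. ] [41.7 37.5] 45.0 1213.0 [array([ 591., -308.]), array([ 599., -270.]), array([ 646., -278.]), array([ 639., -318.])]
[322.  196.5] [123.  30.] 90.0 3575.0 [array([ 479., -271.]), array([ 503., -256.]), array([ 571., -361.]), array([ 544., -378.])]
[221.4 136.9] [40.8 45. ] 24.0 1416.5 [array([ 387., -341.]), array([ 384., -296.]), array([ 426., -292.]), array([ 430., -336.])]
[498.4  19.9] [201.2 141.7] 37.4 12865.5 [array([ 470., -133.]), array([471.,  85.]), array([756., 142.]), array([ 690., -126.])]
[ 0.35  0.34 14.65 -0.09 -0.27 -0.37]
```

The wrist view agrees with the top view to about 2 mm, so I descend and grip.

Request:
play_rows([
  {"dx":0.3,"dy":0.3,"dz":5,"ax":0,"ay":-0.3,"az":-0.4,"grip":-0.3},
  {"dx":0.3,"dy":0.3,"dz":10,"ax":0,"ay":-0.3,"az":-0.4,"grip":-0.3},
  {"dx":0.3,"dy":0.3,"dz":13,"ax":0,"ay":-0.3,"az":-0.4,"grip":-0.3},
  {"dx":0.3,"dy":0.3,"dz":14.5,"ax":0,"ay":-0.3,"az":-0.4,"grip":-0.3},
  {"dx":0.3,"dy":0.3,"dz":14.6,"ax":0,"ay":-0.3,"az":-0.4,"grip":0},
  {"dx":0.3,"dy":0.3,"dz":14.6,"ax":0,"ay":-0.3,"az":-0.4,"grip":1},
  {"dx":0.3,"dy":0.3,"dz":14.6,"ax":0,"ay":-0.3,"az":-0.4,"grip":1},
  {"dx":0.3,"dy":0.3,"dz":14.6,"ax":0,"ay":-0.3,"az":-0.4,"grip":1},
  {"dx":0.3,"dy":0.3,"dz":14.6,"ax":0,"ay":-0.3,"az":-0.4,"grip":1},
  {"dx":0.3,"dy":0.3,"dz":14.6,"ax":0,"ay":-0.3,"az":-0.4,"grip":1},
])

```text
t: 19.52
ee_pos: [522.2, -314.5, 41.9]
ee_rot: [0.002, 0.48, 0.877, -0.002]
force: [0.1, -0.2, 5.9]
opening: 0.339
```

Request:
play_rows([
  {"dx":0,"dy":0,"dz":-3,"ax":0,"ay":0,"az":0,"grip":1},
  {"dx":0,"dy":0,"dz":-7,"ax":0,"ay":0,"az":0,"grip":1},
  {"dx":0,"dy":0,"dz":-11,"ax":0,"ay":0,"az":0,"grip":1},
  {"dx":0,"dy":0,"dz":-14,"ax":0,"ay":0,"az":0,"grip":1},
  {"dx":0,"dy":0,"dz":-14,"ax":0,"ay":0,"az":0,"grip":1},
])

```text
t: 20.15
ee_pos: [523.1, -314.7, 184.7]
ee_rot: [0.005, 0.48, 0.877, -0.002]
force: [-0.2, -0.6, -0.8]
opening: 0.332
```

```bash
python3 - <<'E'
from h import *
s,p,r=st(); print(s['t'],np.round(s['q'],2),p,s['opening'],s['force'],r.as_matrix().round(3).tolist())
im=arm.capture('wrist')[:,:,::-1];P=arm.camera_params('wrist');cv2.imwrite('pics/w9.png',im)
hsv=cv2.cvtColor(np.ascontiguousarray(im),cv2.COLOR_BGR2HSV)
m=((hsv[...,1]<45)&(hsv[...,2]>130)).astype(np.uint8)*255
c,_=cv2.findContours(m,cv2.RETR_EXTERNAL,cv2.CHAIN_APPROX_NONE)
for k in c:
    if cv2.contourArea(k)>150: b=cv2.minAreaRect(k); print(np.round(b[0],1),np.round(b[1],1),round(b[2],1))
# expected bar points in tool frame: grip at bar x=0; origin underside
Rt=r.as_matrix();bar_z0=p[2]-39.5+25
for bx,bz in((60,26),(80,26),(80,13),(-75,26)):
    t=p+Rt[:,0]*(bx+3)*1.0; t[2]=bar_z0+bz
    T=np.array(P['world_from_camera']); q=T[:3,:3].T@(t-T[:3,3]); q[1:]*=-1
    h=np.hypot(q[0],q[1]);th=np.arctan2(h,q[2]); print(bx,bz,(P['cx']+P['fx']*th*q[0]/h).round(1),(P['cy']+P['fy']*th*q[1]/h).round(1))
E
```

```text
20.15 [-0.63  0.06  1.79 -0.    1.28 -1.2 ] [ 523.10898079 -314.73532031  184.73470778] 0.3318155370805203 [-0.17577038 -0.57812558 -0.77245303] [[-0.538, 0.843, 0.006], [0.843, 0.538, -0.008], [-0.01, 0.001, -1.0]]
[450.9 364.9] [19.6 20.6] 76.0
[317. 299.] [50. 22.] -0.0
[403.8 219.8] [25.7 44.3] 88.2
[318.5 198.5] [119.  61.] 90.0
[218.3 132.8] [41. 46.] 45.0
[497.8  18. ] [202.4 141.7] 37.9
60 26 318.0 140.1
80 26 318.0 97.6
80 13 318.0 100.0
-75 26 318.1 366.1
```

View pics/w9.png

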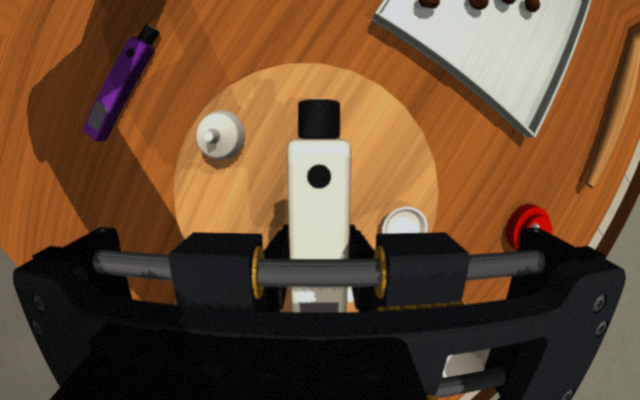

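The nose tip at (319,99) and the bar front at (319,140) match the predicted in-hand pose, so the lens is at about (83,0,4) mm in the tool frame. I can compute the aiming pose now.

```bash
cat >> h.py <<'E'
def aim(c,a,pitch,d=100,L=(83,0,3.9)):
    Rm=down(a)*R.from_euler('y',-pitch,degrees=True); X=Rm.as_matrix()[:,0]
    return np.array(c)-d*X-Rm.apply(L),Rm
E
python3 - <<'E'
from h import *
s,p,r=st()
for a in(122.5,140):
    P,Rm=aim((508.5,-63.8,14.5),a,45);print(P.round(),Rm.as_matrix()[:,2].round(2),delta(P+[0,0,40],Rm,p,r))
E
```

```text
[ 577. -171.  147.] [ 0.38 -0.6  -0.71] [ 9.140e+00  1.231e+01 -5.100e-01  1.000e-02 -4.463e+01  8.000e-02]
[ 606. -145.  147.] [ 0.54 -0.45 -0.71] [  9.72  16.12  -0.51  -6.91 -44.29 -16.48]
```

Request:
play_rows([
  {"dx":1,"dy":2,"dz":-1,"ax":-0.9,"ay":-5.5,"az":-2,"grip":1},
  {"dx":2.4,"dy":4,"dz":-2,"ax":-1.7,"ay":-11,"az":-4,"grip":1},
  {"dx":3.6,"dy":6,"dz":-2,"ax":-2.6,"ay":-16.6,"az":-6.2,"grip":1},
  {"dx":4.9,"dy":8,"dz":-2,"ax":-3.5,"ay":-22,"az":-8.2,"grip":1},
  {"dx":6,"dy":10,"dz":-1.5,"ax":-4.3,"ay":-27.7,"az":-10.3,"grip":1},
  {"dx":7.3,"dy":12,"dz":-1,"ax":-5.2,"ay":-33,"az":-12.4,"grip":1},
  {"dx":8.5,"dy":14,"dz":-0.8,"ax":-6,"ay":-38.8,"az":-14.4,"grip":1},
  {"dx":9.7,"dy":16.1,"dz":-0.5,"ax":-6.9,"ay":-44.3,"az":-16.5,"grip":1},
  {"dx":9.7,"dy":16.1,"dz":-0.5,"ax":-6.9,"ay":-44.3,"az":-16.5,"grip":1},
  {"dx":9.7,"dy":16.1,"dz":-0.5,"ax":-6.9,"ay":-44.3,"az":-16.5,"grip":1},
])

```text
t: 21.45
ee_pos: [604.8, -145.7, 184.9]
ee_rot: [0.358, 0.316, 0.869, -0.131]
force: [0.2, 0.5, -1.0]
opening: 0.335
```

```bash
python3 - <<'E'
from h import *
s,p,r=st(); print(s['t'],np.round(s['q'],2),p,s['opening'],s['force'])
C=(508.5,-63.8,14.5)
P,Rm=aim(C,140,45);print('to aim',delta(P,Rm,p,r))
M=r.as_matrix();print('chestnut in lens frame now',M.T@(np.array(C)-p)-[83,0,3.9])
# check nose in wrist image: dark nose/bar front position should be as before (319,140)
im=arm.capture('wrist')[:,:,::-1];cv2.imwrite('pics/w10.png',im);hsv=cv2.cvtColor(np.ascontiguousarray(im),cv2.COLOR_BGR2HSV)
P_=arm.camera_params('wrist')
m=((hsv[...,1]<45)&(hsv[...,2]>130)).astype(np.uint8)
for v in(145,160,180,210): 
    x=np.where(m[v,270:370])[0]; print(v,x.min()+270 if len(x) else None,x.max()+270 if len(x) else None)
print('dark col318',[v for v in range(80,160) if hsv[v,318,2]<50][:1],[v for v in range(80,160) if hsv[v,318,2]<50][-1:])
bm=((hsv[...,0]<15)&(hsv[...,1]>90)&(hsv[...,2]<110)&(hsv[...,2]>15)).astype(np.uint8)
t2=np.zeros_like(bm);t2[:140]=bm[:140]
n,l,stt,c=cv2.connectedComponentsWithStats(t2)
for i in range(1,n):
    if 30<stt[i,4]<900: print(c[i].round(1),stt[i,4],onz('wrist',*c[i],14.5,P_).round(1))
tp=arm.capture('top')[:,:,::-1];cv2.imwrite('pics/t10.png',tp)
hsv=cv2.cvtColor(np.ascontiguousarray(tp),cv2.COLOR_BGR2HSV)
m=np.zeros((400,640),np.uint8); m[135:218,262:357]=((hsv[135:218,262:357,1]>60)&(hsv[135:218,262:357,2]<120))*255
n,l,stt,c=cv2.connectedComponentsWithStats(m)
for i in range(1,n):
    if stt[i,4]>12: print('top',c[i].round(1),stt[i],onz('top',*c[i],14.5).round(1))
E
```

```text
21.45 [-0.16 -0.21  2.19 -0.72  0.58 -0.54] [ 604.78360866 -145.68993887  184.94539937] 0.335432329545052 [ 0.20980525  0.54362847 -1.03374799]
to aim [ 2.68  0.09  2.73 -0.08 -0.16  0.05]
chestnut in lens frame now [126.80941959   1.06401163  27.83334022]
145 290 348
160 289 345
180 289 349
210 270 343
dark col318 [100] [138]
[55.1 56.9] 151 [ 386.7 -316.2   14.5]
[336.7 115.4] 65 [ 661.8 -168.1   14.5]
top [300.5 163.6] [297 160   8   8  48] [619.2  43.3  14.5]
top [348.  172.9] [344 168   9  10  28] [592.3 -91.3  14.5]
top [307.6 175.4] [304 172   8   8  51] [585.7  23.1  14.5]
top [354.8 175.6] [353 173   4   7  14] [ 584.4 -110.5   14.5]
top [321.7 185.3] [318 182   8   8  51] [557.1 -16.7  14.5]
top [325.4 203.5] [ 292  183   65   35 1214] [505.5 -26.8  14.5]
```

The thermometer hasn't moved in the hand. I'll descend to the aim and hold.

Request:
play_rows([
  {"dx":0.9,"dy":0,"dz":0.9,"ax":0,"ay":0,"az":0,"grip":1},
  {"dx":1.8,"dy":0.1,"dz":1.8,"ax":0,"ay":0,"az":0,"grip":1},
  {"dx":2.4,"dy":0.1,"dz":2.4,"ax":0,"ay":0,"az":0,"grip":1},
  {"dx":2.7,"dy":0.1,"dz":2.7,"ax":0,"ay":0,"az":0,"grip":1},
  {"dx":2.7,"dy":0.1,"dz":2.7,"ax":0,"ay":0,"az":0,"grip":1},
  {"dx":2.7,"dy":0.1,"dz":2.7,"ax":0,"ay":0,"az":0,"grip":1},
])

```text
t: 22.3
ee_pos: [606.5, -145.7, 149.1]
ee_rot: [0.36, 0.317, 0.868, -0.131]
force: [0.2, -0.1, -1.2]
opening: 0.331
```

```bash
python3 - <<'E'
from h import *
s,p,r=st(); print(s['t'],p,s['opening'],s['force'],np.abs(s['dq']).max())
C=np.array((508.5,-63.8,14.5)); M=r.as_matrix();print('chestnut in lens frame',M.T@(C-p)-[83,0,3.9])
# independent check: nose tip seen by the scene camera?
P=arm.camera_params('scene');T=np.array(P['world_from_camera'])
def proj(t):
    c=T[:3,:3].T@(np.array(t)-T[:3,3]);return round(P['cx']+P['fx']*c[0]/-c[2],1),round(P['cy']-P['fy']*c[1]/-c[2],1)
print('pred lens',proj(p+M@[83,0,3.9]),'noseback',proj(p+M@[63,0,3.9]),'chest',proj(C))
im=arm.capture('scene')[:,:,::-1];cv2.imwrite('pics/s11.png',im);hsv=cv2.cvtColor(np.ascontiguousarray(im),cv2.COLOR_BGR2HSV)
u,v=map(int,proj(p+M@[73,0,3.9]));k=np.zeros((400,640),np.uint8);w=hsv[v-22:v+22,u-22:u+22];k[v-22:v+22,u-22:u+22]=(w[...,2]<55)*255
n,l,stt,c=cv2.connectedComponentsWithStats(k)
for i in range(1,n):
    if stt[i,4]>10: print('dark',c[i].round(1),stt[i])
k=((hsv[...,0]<15)|(hsv[...,0]>170))&(hsv[...,1]>80)&(hsv[...,2]<120);u,v=map(int,proj(C));z=np.zeros((400,640),np.uint8);z[v-15:v+15,u-15:u+15]=k[v-15:v+15,u-15:u+15]*255
n,l,stt,c=cv2.connectedComponentsWithStats(z)
for i in range(1,n):
    if stt[i,4]>10: print('brown',c[i].round(1),stt[i],onz('scene',*c[i],14.5))
E
```

```text
22.3 [ 606.5291701  -145.72716917  149.1188717 ] 0.33148139686176664 [ 0.23270753 -0.1033006  -1.24085275] 0.004056004299620839
chestnut in lens frame [102.52944879  -0.45347494   0.85792495]
pred lens (np.float64(275.3), np.float64(177.6)) noseback (np.float64(269.2), np.float64(173.4)) chest (np.float64(305.1), np.float64(197.9))
dark [268.3 163.1] [250 153  36  27 632]
brown [304.4 197.2] [301 194   8   8  48] [508.42566749 -67.17490525  14.5       ]
```

Two cameras agree on the chestnut to about 3 mm, and the predicted offset is under 2 mm. Now I hold for about 3 s.

Request:
play_rows([
  {"dx":0,"dy":-0.1,"dz":0,"ax":0,"ay":0,"az":0,"grip":1},
  {"dx":0,"dy":-0.1,"dz":0,"ax":0,"ay":0,"az":0,"grip":1},
  {"dx":0,"dy":-0.1,"dz":0,"ax":0,"ay":0,"az":0,"grip":1},
  {"dx":0,"dy":-0.1,"dz":0,"ax":0,"ay":0,"az":0,"grip":1},
  {"dx":0,"dy":-0.1,"dz":0,"ax":0,"ay":0,"az":0,"grip":1},
  {"dx":0,"dy":-0.1,"dz":0,"ax":0,"ay":0,"az":0,"grip":1},
  {"dx":0,"dy":-0.1,"dz":0,"ax":0,"ay":0,"az":0,"grip":1},
  {"dx":0,"dy":-0.1,"dz":0,"ax":0,"ay":0,"az":0,"grip":1},
  {"dx":0,"dy":-0.1,"dz":0,"ax":0,"ay":0,"az":0,"grip":1},
  {"dx":0,"dy":-0.1,"dz":0,"ax":0,"ay":0,"az":0,"grip":1},
  {"dx":0,"dy":-0.1,"dz":0,"ax":0,"ay":0,"az":0,"grip":1},
  {"dx":0,"dy":-0.1,"dz":0,"ax":0,"ay":0,"az":0,"grip":1},
])

```text
t: 23.85
ee_pos: [605.9, -146.5, 149.2]
ee_rot: [0.36, 0.317, 0.868, -0.131]
force: [0.3, -0.3, -1.3]
opening: 0.332
```

Request:
play_rows([
  {"dx":0,"dy":0,"dz":0,"ax":0,"ay":0,"az":0,"grip":1},
  {"dx":0,"dy":0,"dz":0,"ax":0,"ay":0,"az":0,"grip":1},
  {"dx":0,"dy":0,"dz":0,"ax":0,"ay":0,"az":0,"grip":1},
  {"dx":0,"dy":0,"dz":0,"ax":0,"ay":0,"az":0,"grip":1},
  {"dx":0,"dy":0,"dz":0,"ax":0,"ay":0,"az":0,"grip":1},
  {"dx":0,"dy":0,"dz":0,"ax":0,"ay":0,"az":0,"grip":1},
  {"dx":0,"dy":0,"dz":0,"ax":0,"ay":0,"az":0,"grip":1},
  {"dx":0,"dy":0,"dz":0,"ax":0,"ay":0,"az":0,"grip":1},
  {"dx":0,"dy":0,"dz":0,"ax":0,"ay":0,"az":0,"grip":1},
  {"dx":0,"dy":0,"dz":0,"ax":0,"ay":0,"az":0,"grip":1},
  {"dx":0,"dy":0,"dz":0,"ax":0,"ay":0,"az":0,"grip":1},
  {"dx":0,"dy":0,"dz":0,"ax":0,"ay":0,"az":0,"grip":1},
])

```text
t: 25.35
ee_pos: [605.9, -146.5, 149.3]
ee_rot: [0.36, 0.317, 0.868, -0.131]
force: [-0.5, 0.9, -0.9]
opening: 0.332
```

```bash
python3 - <<'E'
from h import *
s,p,r=st(); print(s['t'],p)
C=np.array((508.5,-65,14.5)); M=r.as_matrix();print('chestnut in lens frame',M.T@(C-p)-[83,0,3.9])
im=arm.capture('wrist')[:,:,::-1];hsv=cv2.cvtColor(np.ascontiguousarray(im),cv2.COLOR_BGR2HSV)
d=[v for v in range(80,160) if hsv[v,318,2]<50];print('nose',d[0],d[-1])
print(delta([522,-314.5,185],down(122.5),p,r),M.T@[0,0,4])
E
```

```text
25.35 [ 605.92310232 -146.50042803  149.25154074]
chestnut in lens frame [102.10222966  -0.40389472   1.44413768]
nose 100 138
[ -5.64 -18.26   0.58   6.87  44.68  16.51] [-2.83032941e+00  1.35805231e-03 -2.82652323e+00]
```

Request:
play_rows([
  {"dx":-1.5,"dy":0,"dz":-1.5,"ax":0,"ay":0,"az":0,"grip":1},
  {"dx":-3,"dy":-1,"dz":-3,"ax":0,"ay":4,"az":1,"grip":1},
  {"dx":-4,"dy":-4,"dz":-4,"ax":1,"ay":10,"az":4,"grip":1},
  {"dx":-4.5,"dy":-7,"dz":-4,"ax":2.5,"ay":17,"az":6,"grip":1},
  {"dx":-5,"dy":-10,"dz":-3,"ax":3.7,"ay":24,"az":9,"grip":1},
  {"dx":-5.4,"dy":-13,"dz":-2,"ax":4.8,"ay":31,"az":11.5,"grip":1},
  {"dx":-5.6,"dy":-16,"dz":-0.5,"ax":5.8,"ay":38,"az":14,"grip":1},
  {"dx":-5.6,"dy":-18.3,"dz":0.6,"ax":6.9,"ay":44.7,"az":16.5,"grip":1},
  {"dx":-5.6,"dy":-18.3,"dz":0.6,"ax":6.9,"ay":44.7,"az":16.5,"grip":1},
  {"dx":-5.6,"dy":-18.3,"dz":0.6,"ax":6.9,"ay":44.7,"az":16.5,"grip":1},
])

```text
t: 26.65
ee_pos: [521.6, -314.4, 184.3]
ee_rot: [-0.0, 0.481, 0.877, -0.0]
force: [-0.3, 0.2, -0.9]
opening: 0.332
```

```bash
python3 - <<'E'
from h import *
s,p,r=st(); print(s['t'],p,s['force']);print(delta([522,-314.5,42.5],down(122.5),p,r))
E
```

```text
26.65 [ 521.63898876 -314.39155612  184.32939989] [-0.33777295  0.179309   -0.878813  ]
[-3.000e-02  3.000e-02  1.418e+01 -3.000e-02  0.000e+00  1.000e-02]
```

Request:
play_rows([
  {"dx":0,"dy":0,"dz":4,"ax":0,"ay":0,"az":0,"grip":1},
  {"dx":0,"dy":0,"dz":8,"ax":0,"ay":0,"az":0,"grip":1},
  {"dx":0,"dy":0,"dz":11,"ax":0,"ay":0,"az":0,"grip":1},
  {"dx":0,"dy":0,"dz":13,"ax":0,"ay":0,"az":0,"grip":1},
  {"dx":0,"dy":0,"dz":13.8,"ax":0,"ay":0,"az":0,"grip":1},
  {"dx":0,"dy":0,"dz":14.2,"ax":0,"ay":0,"az":0,"grip":1},
  {"dx":0,"dy":0,"dz":14.2,"ax":0,"ay":0,"az":0,"grip":1},
])

```text
t: 27.52
ee_pos: [522.2, -314.8, 43.3]
ee_rot: [0.001, 0.481, 0.877, -0.0]
force: [-0.2, -0.2, 0.5]
opening: 0.336
```

Request:
play_rows([
  {"dx":0,"dy":0,"dz":0.1,"ax":0,"ay":0,"az":0,"grip":0.3},
  {"dx":0,"dy":0,"dz":0.1,"ax":0,"ay":0,"az":0,"grip":0.1},
  {"dx":0,"dy":0,"dz":0.1,"ax":0,"ay":0,"az":0,"grip":-0.1},
  {"dx":0,"dy":0,"dz":0.1,"ax":0,"ay":0,"az":0,"grip":-0.1},
  {"dx":0,"dy":0,"dz":-3,"ax":0,"ay":0,"az":0,"grip":-0.1},
  {"dx":0,"dy":0,"dz":-7,"ax":0,"ay":0,"az":0,"grip":-0.1},
  {"dx":0,"dy":0,"dz":-12,"ax":0,"ay":0,"az":0,"grip":-0.1},
  {"dx":0,"dy":0,"dz":-15,"ax":0,"ay":0,"az":0,"grip":-0.1},
  {"dx":0,"dy":0,"dz":-15,"ax":0,"ay":0,"az":0,"grip":-0.1},
])

```text
t: 28.65
ee_pos: [523.6, -315.7, 197.1]
ee_rot: [0.004, 0.481, 0.877, -0.001]
force: [-0.1, 0.1, -0.9]
opening: 0.547
```

```bash
python3 - <<'E'
from h import *
s,p,r=st(); print(s['t'],p,s['force'],s['opening'])
im=arm.capture('wrist')[:,:,::-1];P=arm.camera_params('wrist');cv2.imwrite('pics/w12.png',im)
hsv=cv2.cvtColor(np.ascontiguousarray(im),cv2.COLOR_BGR2HSV)
m=((hsv[...,1]<45)&(hsv[...,2]>130)).astype(np.uint8)*255
c,_=cv2.findContours(m,cv2.RETR_EXTERNAL,cv2.CHAIN_APPROX_NONE)
for k in c:
    if cv2.contourArea(k)>150:
        b=cv2.minAreaRect(k); print(np.round(b[0],1),np.round(b[1],1),[onz('wrist',*q,51,P)[:2].round() for q in cv2.boxPoints(b)])
sc=arm.capture('scene')[:,:,::-1];tp=arm.capture('top')[:,:,::-1];cv2.imwrite('pics/s12.png',sc);cv2.imwrite('pics/t12.png',tp)
hsv=cv2.cvtColor(np.ascontiguousarray(tp),cv2.COLOR_BGR2HSV)
m=np.zeros((400,640),np.uint8); m[135:216,264:355]=((hsv[135:216,264:355,1]>60)&(hsv[135:216,264:355,2]<120))*255
n,l,stt,c=cv2.connectedComponentsWithStats(m)
for i in range(1,n):
    if stt[i,4]>12: print('chestnut?',onz('top',*c[i],14.5).round(1),stt[i,4])
old=cv2.imread('pics/s7.png')
k=cv2.resize(tp[130:270,130:330],None,fx=2,fy=2); print('pan diff vs s7',np.abs(k[20:160,50:190].astype(int)-old[20:160,50:190]).mean())
E
```

```text
28.65 [ 523.62822838 -315.71258108  197.07423159] [-0.06288404  0.05917597 -0.85365309] 0.5466306995975099
[401.  223.5] [39.  43.8] [array([ 585., -309.]), array([ 597., -265.]), array([ 641., -275.]), array([ 628., -321.])]
[317.5 195. ] [126.  29.] [array([ 476., -269.]), array([ 500., -254.]), array([ 571., -364.]), array([ 545., -380.])]
[221.3 132.2] [39.3 44.5] [array([ 386., -337.]), array([ 382., -292.]), array([ 423., -286.]), array([ 429., -331.])]
[493.   19.1] [197. 141.] [array([ 468., -130.]), array([468.,  88.]), array([746., 142.]), array([ 686., -124.])]
chestnut? [619.2  43.3  14.5] 48
chestnut? [585.7  23.1  14.5] 51
chestnut? [557.1 -16.7  14.5] 51
chestnut? [508.7 -63.7  14.5] 50
pan diff vs s7 3.9131972789115648
```

```bash
python3 -c "
from bench import arm
print(arm.hand_in())"
```

```text
the job is handed in; nothing more can be done
None
```

The job is handed in at about 29 s of the 72 s allowed, with every stage of the task carried out; the hand-in reported no verdict.

- **Pouring:** I tipped the pan about 108° over the tray. The last top view showed all four chestnuts in the tray, in the same places as after the pour.
- **Pan:** It drooped about 38° in the grip and its foot probably touched the tray wall on the way back, at about 10 N. I lifted it, moved it away, turned it level and set it down. It stands upright at about (565, 343) mm, roughly 320 mm in y from the tray's middle. I never measured its final tilt as a number; it looked upright in two views.
- **Thermometer reading:** I held it still for over 3 s, aimed at one chestnut from about 102 mm. The estimated miss was about 1.5 mm against the 13 mm allowed, though the two cameras differed by about 3 mm on that chestnut's position.
- **Thermometer return:** It lies on the turntable within a few millimetres of where it started. I judged it display up and flat from the top outline and the set-down height.
- **Bystanders:** The garlic and the spoon's bowl showed no shift beyond the few millimetres of measuring error.
- **Robot:** The gripper is clear above the turntable, touching nothing.

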